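# Draw a blue tile coaster from its dispenser

### The arm

A 7-joint arm with a two-finger parallel gripper is mounted at the origin on the work surface. World frame = base frame: x ahead of the robot, y to its left, z up, the work surface at z = 0. Lengths are in m, angles in rad, forces in N, time in s.
With the tool pointing down it reaches from about 0.425 to 0.925 m from the base axis. Payload 6.8 kg.
Tool frame: the origin (TCP) lies midway between the tips of the shut fingers; the grasp point (between the pads) lies 19 mm behind it; z points along the fingers, y is the line along which they close (so a half turn about z gives the same grasp; the last joint's range is limited). The gripper opens to 85 mm and grips with 20 to 120 N. Pads are 22 mm wide; open, the fingers measure 114 mm over their backs; the gripper's body (76 mm by 85 mm) begins 54 mm behind the grasp point. The pads swing forward as they close: fully open they stand 13 mm farther back than shut.
Start: joints at [1.08, 0.477, 0.022, 1.555, -0.011, 1.109, -0.083], TCP at [0.252, -0.626, 0.231] pointing down, gripper open.
Joint ranges: [-2.96, 2.96], [-0.34, 2.1], [-1.41, 1.46], [0.24, 2.44], [-1.37, 4.51], [0.17, 1.92], [-2.96, 2.96]. Speed limits (rad/s): [2.39, 2.39, 3.14, 3.14, 3.14, 3.14, 3.14].

### API

Orientations are given as a rotation vector (axis times angle).
In Python, from bench import get_obs, grab_frame, camera_params, r gives the robot as it stands.
- The arm moves only by the shell command python3 -m jog 'ROWS' [FORCE]. ROWS is JSON, a list of rows, each an object of numbers: "rx", "ry", "rz": the turn, a rotation vector about the world's x, y, z scaled (see below); "x", "y", "z": the shift along the world's x, y, z scaled (see below); "jaw": the opening, from -1 (shut) to 1 (fully open). In form: [{"rx": .., "ry": .., "rz": .., "x": .., "y": .., "z": .., "jaw": ..}, ...]. A call has 1 to 8 rows; each row shifts and turns the commanded pose from where the row before left it; what a row does not reach is not made up. The controller multiplies each number of a shift by 60 mm and each number of a turn by 10 degrees. A row lasts 1/8 s, in which the tool goes at most 62.5 mm and 10.7 degrees, less where a joint would pass 70% of its speed; a pose out of reach is approached as far as the arm can. A call with a number of a shift or a turn outside -1 to 1 is refused whole. A call with a gripper value outside its range is refused whole. The fingers move at their own pace and stop on an object; FORCE is the grip in N (left out, the last holds). Time passes only in rows, so rows that do not move let the fingers close. It gives the time, the measured TCP pose, the force, the opening and the grip force at its end, in the units of the state.
- get_obs(): the state, without advancing time (a new reading comes with each control period).
- grab_frame(name): name is "side" or "top"; returns the picture (480x640x3 uint8, red, green, blue); there is no depth.
- camera_params(name): a dict with "fx", "fy", "cx", "cy" (pixels), "R" (3x3) and "t" (3): a world point X has camera coordinates R X + t. Camera axes: x right, y down, z forward; pixel columns grow to the right and rows downward; lengths in m; the calibration is good to about 2 mm. A picture is of the moment at which its call begins. camera_params takes no time and is no camera call.
- r.hand_in(): hands the job in; it is judged then, once.
The state is a dict: "clock": time; "joints": joint angles; "qvel": joint speeds; "tau": joint torques, N m; "tcp_pos": TCP position; "orientation": TCP orientation; "contact_force": force on the tool from outside, world axes, zero at the start; "moment": the same for the moment, N m; "grip_width": finger opening in m; "gripper_force": force on a finger pad.
Only numpy, scipy, OpenCV 4.12 (cv2) and the standard library are available. Lean on these libraries where they do the work, as an engineer would, in place of code of your own. Each camera call takes 0.05 s, during which the arm holds its last target. There are 200 camera calls.

### The job

Pull the bottom blue tile out through the front slot of its bamboo dispenser, so that the other blue tiles drop down by one and stay stacked inside. Then lay the pulled tile flat and lengthwise in the middle of the dark wooden tray; set it down, do not let it fall from a height.

Things in the scene. Friction and masses are not known exactly. Their poses are not given: they have to be found in the camera images.
- blue_bottom_center (a point): Centre of the bottom blue ceramic tile (120 x 48 x 8 mm, 90 g). x along its length, y along its width, z up. At the start it lies flat, centre 24 mm above the shelf; about 40 mm of its front (-x) end stands out of the slot in free air (underside 20 mm above the shelf), to be gripped across its 48 mm width from above. It slides out along its own -x with a few newtons.
- blue_top_center (a point): Centre of the topmost of the four blue tiles (same size) stacked in the same dispenser; 48 mm above the shelf at the start, 40 mm once the bottom tile is gone and the stack has dropped by one. Same axes as the other tile.
- blue_dispenser: Bamboo dispenser of the blue tiles, fixed: open-topped box 136 (x) x 64 (y) x 54 mm high, walls 6 mm, floor 20 mm thick. Origin: centre of underside; z up; the slot faces -x, is 11.5 mm high and lets only the bottom tile pass. That tile is wholly out when its centre is beyond x = -128 mm and the tile is then free. A like dispenser of white tiles nearby is not used.
- tray: Dark wooden tray, fixed to the shelf, 180 (x) x 130 (y) x 14 mm high, walls and floor 5 mm thick, empty. Origin: centre of its underside, on the shelf; x along its length, z up. A tile lying flat in it has its centre 9 mm above the shelf.
There are look-alikes about, which are no part of the job. Of the things that look like the tray, the smaller one is meant. Leave any purple look-alike of the part that bears blue_bottom_center alone.

How it is judged:
By the outcome, as a careful person would: the job done as asked, in the order asked, and still so for the second after the job is handed in, with the robot touching nothing.
It also fails if it takes over 40 s, if anything falls off the work surface, if the arm or the gripper's body presses on something with over 40 N, if the wrist force passes 120 N, or if a joint passes its speed limit or range.

## Working session

There is one attempt and no reset: what is moved stays moved. The work goes in short steps, Python scripts to look and compute and a shell command to move; the robot and the scene stay as the last step left them, time stands still between calls to the robot, and variables do not carry over. Pictures are saved under pics/ and viewed, at most 10 in all, crops included, and the job is handed in when it is done.

```bash
mkdir -p pics; python3 - <<'E'
from bench import *
import cv2
for n in("top","side"):
    f=grab_frame(n); cv2.imwrite(f"pics/{n}0.png",f[...,::-1]); p=camera_params(n); print(n,p)
o=get_obs(); print(o)
E
```

```text
top {'fx': 569.29747857001, 'fy': 569.29747857001, 'cx': 321.7726160917738, 'cy': 240.1835078615493, 'R': array([[-1.58000184e-02, -9.99872575e-01, -2.27867664e-03],
       [-9.94009801e-01,  1.59537772e-02, -1.08120267e-01],
       [ 1.08142843e-01,  5.56724707e-04, -9.94135210e-01]]), 't': array([0.01944836, 0.50340477, 1.21714358])}
side {'fx': 447.709915491914, 'fy': 447.709915491914, 'cx': 317.37566306663956, 'cy': 242.67671470360852, 'R': array([[-0.72086511, -0.69284487, -0.01787378],
       [-0.50915478,  0.54689089, -0.6645839 ],
       [ 0.47022856, -0.46997483, -0.74699984]]), 't': array([0.37566562, 0.29724175, 0.75469389])}
{'clock': 0.1, 'joints': array([ 1.07991486,  0.47775573,  0.022343  ,  1.55634806, -0.01149629,
        1.10930071, -0.08308917]), 'qvel': array([ 4.46290474e-05, -2.71048271e-03,  1.66032031e-03, -3.58522601e-03,
        1.20380135e-03, -6.07389127e-04,  7.90660479e-05]), 'tau': array([ 5.98111612e-03, -5.97755420e+01,  1.61441009e+00, -2.81953651e+01,
        1.28729426e-02,  5.04643918e-03,  3.61042873e-05]), 'tcp_pos': array([ 0.25190242, -0.62565811,  0.23039918]), 'orientation': array([-3.08262515e+00, -5.97348392e-01,  6.97422771e-04]), 'contact_force': array([-0.20834642, -0.39227874, -0.14133761]), 'moment': array([ 0.00663785,  0.00376085, -0.0157262 ]), 'gripper_force': 0.0, 'grip_width': 0.0853993523815685}
```

View pics/top0.png

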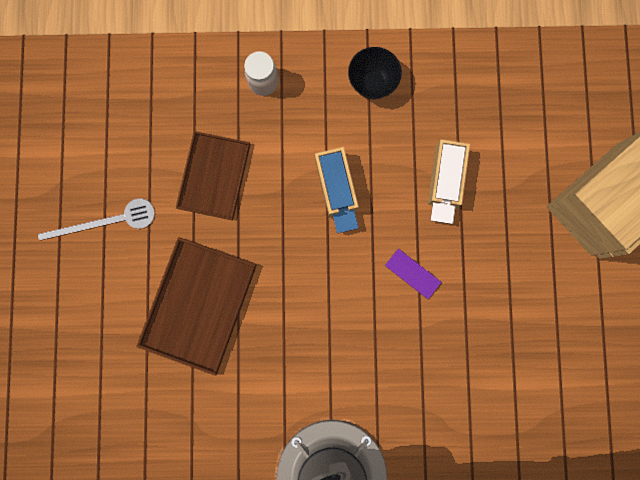

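View pics/side0.png

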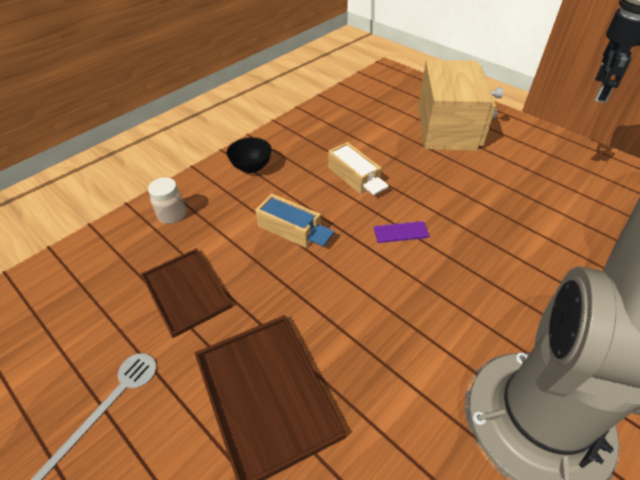

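The top view shows the blue dispenser at about (337,182) with its tile sticking out at (345,220), and the small tray at (215,176). The purple tile at (413,274) and the big tray are decoys.

```bash
cat > h.py <<'E'
import numpy as np, cv2
from bench import *
def cast(n,uv,z):
    p=camera_params(n); uv=np.atleast_2d(np.float64(uv))
    d=np.c_[(uv[:,0]-p['cx'])/p['fx'],(uv[:,1]-p['cy'])/p['fy'],np.ones(len(uv))]@p['R']
    c=-p['R'].T@p['t']
    return c+d*((z-c[2])/d[:,2])[:,None]
def proj(n,X):
    p=camera_params(n); c=np.atleast_2d(X)@p['R'].T+p['t']
    return np.c_[c[:,0]/c[:,2]*p['fx']+p['cx'],c[:,1]/c[:,2]*p['fy']+p['cy']]
def blobs(m,amin=60):
    cs,_=cv2.findContours(m.astype(np.uint8),cv2.RETR_EXTERNAL,cv2.CHAIN_APPROX_NONE)
    return [c[:,0] for c in cs if cv2.contourArea(c)>amin]
def rect(n,c,z):
    w=cast(n,c,z)[:,:2]
    b=cv2.boxPoints(cv2.minAreaRect((w*1000).astype(np.float32)))
    e=b[1]-b[0]; f=b[2]-b[1]
    l=e if np.hypot(*e)>np.hypot(*f) else f
    a=np.degrees(np.arctan2(l[1],l[0])); a=(a+90)%180-90
    return b.mean(0).round(1),sorted([round(float(np.hypot(*e)),1),round(float(np.hypot(*f)),1)]),round(float(a),1)
def blue(f):
    h=cv2.cvtColor(f,cv2.COLOR_RGB2HSV); return (h[...,0]>98)&(h[...,0]<122)&(h[...,1]>120)&(h[...,2]>50)
E
python3 - <<'E'
from h import *
for n in("top","side"):
    f=cv2.imread(f"pics/{n}0.png")[...,::-1].copy()
    for c in blobs(blue(f)):
        print(n,"blue",c.mean(0).round(),[rect(n,c,z) for z in(.028,.052)])
    h=cv2.cvtColor(f,cv2.COLOR_RGB2HSV)
    if n=="top":
        print(h[176,215],h[300,200],h[150,280],h[152,318],h[190,325])
        m=(h[...,2]<100); m[:, :]=cv2.morphologyEx(m.astype(np.uint8),cv2.MORPH_OPEN,np.ones((5,5)))
        for c in blobs(m,800): print("dark",c.mean(0).round(),rect(n,c,.014))
        m=(h[...,0]>12)&(h[...,0]<28)&(h[...,2]>150); m[:100]=0
        m2=(m|blue(f)); 
        k=np.zeros_like(m2);k[130:240,305:370]=m2[130:240,305:370]
        for c in blobs(k&~blue(f)): print("bamboo",c.mean(0).round(),rect(n,c,.054))
E
```

```text
top blue [339. 194.] [(array([610.5, -27.7], dtype=float32), [49.5, 174.4], 11.7), (array([605.8, -26.9], dtype=float32), [48.5, 171.0], 11.7)]
[ 12 166 103] [  9 151 105] [ 12 166 194] [ 14 151 201] [ 18 120 246]
dark [618. 467.] (array([  15.7, -601.5], dtype=float32), [55.1, 104.4], 89.1)
dark [337. 465.] (array([ 33.9, -13.3], dtype=float32), [73.7, 148.0], 89.1)
dark [375.  72.] (array([ 888.9, -115.6], dtype=float32), [120.6, 121.7], 42.9)
bamboo [351. 231.] (array([528.3, -47.5], dtype=float32), [51.9, 86.0], 89.1)
bamboo [333. 174.] (array([622.7, -23.6], dtype=float32), [138.6, 239.8], -0.7)
side blue [320. 234.] [(array([549. , -33.9], dtype=float32), [46.6, 48.8], 13.0), (array([533.4, -18.2], dtype=float32), [45.0, 47.2], 13.0)]
side blue [289. 213.] [(array([647.3, -34.7], dtype=float32), [40.4, 125.1], 12.5), (array([628.5, -18.9], dtype=float32), [39.1, 121.1], 12.5)]
```

```bash
python3 - <<'E'
from h import *
f=cv2.imread("pics/top0.png")[...,::-1].copy()
h=cv2.cvtColor(f,cv2.COLOR_RGB2HSV)
m=(h[...,2]<135); m=cv2.morphologyEx(m.astype(np.uint8),cv2.MORPH_OPEN,np.ones((7,7)))
for c in blobs(m,3000): print("dark",c.mean(0).round(),rect("top",c,.014),rect("top",c,0))
m=cv2.morphologyEx(blue(f).astype(np.uint8),cv2.MORPH_OPEN,np.ones((3,3)))
b=blue(f)
for r in range(203,218): print(r,np.where(b[r,320:370])[0][[0,-1]]+320, b[r].sum(), h[r,330:352:3,2],h[r,330:352:3,0])
c=f[120:250,165:375]; cv2.imwrite("pics/c0.png",cv2.resize(c,None,fx=3.8,fy=3.8,interpolation=cv2.INTER_CUBIC)[...,::-1])
E
```

```text
dark [468. 466.] (array([  34.8, -291.6], dtype=float32), [84.0, 725.6], 89.1) (array([  31.1, -295. ], dtype=float32), [84.9, 733.7], 89.1)
dark [200. 307.] (array([365.2, 281. ], dtype=float32), [211.6, 258.5], -20.3) (array([365.2, 284. ], dtype=float32), [214.0, 261.4], -20.3)
dark [215. 176.] (array([654.6, 247. ], dtype=float32), [144.3, 182.5], -12.0) (array([657.8, 249.6], dtype=float32), [145.9, 184.5], -12.0)
dark [382.  78.] (array([ 874.3, -131.2], dtype=float32), [123.0, 167.8], 48.5) (array([ 880. , -132.7], dtype=float32), [124.4, 169.6], 48.5)
203 [331 352] 22 [128 159 157 161 160 158 162 165] [110 104 106 105 105 106 105 105]
204 [331 352] 22 [110 160 157 161 161 163 173 151] [167 104 104 105 107 104 105 105]
205 [331 348] 18 [144 159 165 160 161 155 161 118] [ 15 104 105 104 105 105 106  15]
206 [331 347] 17 [161 159 160 162 147 119 149 226] [ 17 105 105 106 105 106  16  17]
207 [332 346] 14 [191 162 159 150  55  64 242 232] [ 17 104 105 105 100 103  16  17]
208 [332 346] 11 [231 149 129  49  76  93 184 205] [ 16 104 107 101 105 104  16  16]
209 [339 346] 8 [255  86 174  79 108 105 143  75] [ 19 135  15 106 104 105  16  17]
210 [340 353] 9 [249 198 244 106 105 125 110  77] [ 19  17  17 106 106 104 118 104]
211 [340 353] 14 [244 243 221 106  99 178 174 133] [ 19  18  17 110 104 105 104 105]
212 [339 353] 15 [248 221 147  99 103 142 170 171] [ 18  17  16 106 103 104 105 105]
213 [339 353] 15 [208  99  82 101 106  95 166 165] [ 17  16  15 106 105 107 105 106]
214 [336 354] 19 [ 81  80 106 104  92 121 168 162] [ 17 110 106 104 106 106 104 104]
215 [333 354] 22 [ 94  97  98  95 122 170 168 164] [ 19 106 105 105 105 104 104 105]
216 [333 354] 22 [106 125 122 116 171 167 169 166] [ 16 106 106 106 106 105 105 105]
217 [333 354] 22 [131 164 171 161 163 166 164 165] [ 13 108 105 105 105 105 105 105]
```

View pics/c0.png

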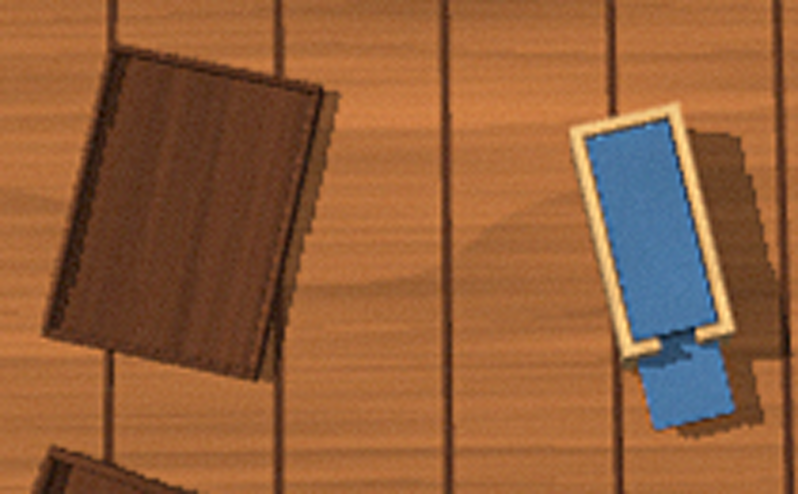

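```bash
python3 - <<'E'
from h import *
def q(pts,z):
    uv=np.array(pts)/3.8+[165,120]-.37
    w=cast("top",uv,z)[:,:2]*1000
    d=np.roll(w,-1,0)-w
    print(w.mean(0).round(1),np.hypot(*d.T).round(1),np.degrees(np.arctan2(d[:,1],d[:,0])).round(1))
q([(115,46),(325,90),(258,381),(43,336)],.014)
q([(570,127),(679,103),(735,330),(624,360)],.054)
q([(654,430),(735,412)],.028)
f=cv2.imread("pics/top0.png")[...,::-1].copy(); b=blue(f)
k=b.copy(); k[:217]=0
for c in blobs(k): print("front",rect("top",c,.028))
k=b.copy(); k[206:]=0
for c in blobs(k): print("stack",rect("top",c,.052))
f=cv2.imread("pics/side0.png")[...,::-1].copy()
for c in blobs(blue(f)):
  print(c[c[:,0].argmin()],c[c[:,0].argmax()],c[c[:,1].argmin()],c[c[:,1].argmax()])
c0=np.array([549,-34,28]);
E
```

```text
[654.7 251.6] [128.  178.  129.1 178.4] [-103.   167.2   77.2  -13.2]
[631.3 -21.8] [ 64.  135.3  65.2 138.3] [ -78.2 -167.6  104.4   11.9]
[524.2 -45. ] [47.8 47.8] [-78.3 101.7]
front (array([542. , -40.5], dtype=float32), [35.0, 46.9], -78.3)
stack (array([631.3, -21.3], dtype=float32), [47.8, 118.2], 12.6)
[309 237] [332 233] [317 226] [322 244]
[263 208] [312 217] [272 199] [302 226]
```

```bash
python3 -m jog '[{"x":0.45,"y":0.9,"rz":-0.12,"jaw":1},{"x":0.45,"y":0.9,"rz":-0.12,"jaw":1},{"x":0.45,"y":0.9,"rz":-0.12,"jaw":1},{"x":0.45,"y":0.9,"rz":-0.12,"jaw":1},{"x":0.45,"y":0.9,"rz":-0.12,"jaw":1},{"x":0.45,"y":0.9,"rz":-0.12,"jaw":1},{"x":0.45,"y":0.9,"rz":-0.12,"jaw":1},{"x":0.45,"y":0.9,"rz":-0.12,"jaw":1}]' 60
```

```text
validation failed for argument at $[0]...
```

```bash
python3 -m jog '[{"rx":0,"ry":0,"rz":-0.12,"x":0.45,"y":0.9,"z":0,"jaw":1},{"rx":0,"ry":0,"rz":-0.12,"x":0.45,"y":0.9,"z":0,"jaw":1},{"rx":0,"ry":0,"rz":-0.12,"x":0.45,"y":0.9,"z":0,"jaw":1},{"rx":0,"ry":0,"rz":-0.12,"x":0.45,"y":0.9,"z":0,"jaw":1},{"rx":0,"ry":0,"rz":-0.12,"x":0.45,"y":0.9,"z":0,"jaw":1},{"rx":0,"ry":0,"rz":-0.12,"x":0.45,"y":0.9,"z":0,"jaw":1},{"rx":0,"ry":0,"rz":-0.12,"x":0.45,"y":0.9,"z":0,"jaw":1},{"rx":0,"ry":0,"rz":-0.12,"x":0.45,"y":0.9,"z":0,"jaw":1}]' 60
```

```text
clock: 1.1
tcp_pos: [0.4685, -0.1924, 0.2312]
orientation: [3.123, 0.336, -0.0]
contact_force: [0.8, -1.0, -0.1]
grip_width: 0.0853
gripper_force: 0.0
```

```bash
python3 -m jog '[{"rx":0,"ry":0,"rz":0,"x":0.305,"y":0.63,"z":0,"jaw":0.7},{"rx":0,"ry":0,"rz":0,"x":0.305,"y":0.63,"z":-0.4,"jaw":0.7},{"rx":0,"ry":0,"rz":0,"x":0.305,"y":0.63,"z":-0.6,"jaw":0.7},{"rx":0,"ry":0,"rz":0,"x":0.305,"y":0.63,"z":-0.6,"jaw":0.7},{"rx":0,"ry":0,"rz":0,"x":0,"y":0,"z":-0.6,"jaw":0.7},{"rx":0,"ry":0,"rz":0,"x":0,"y":0,"z":-0.6,"jaw":0.7},{"rx":0,"ry":0,"rz":0,"x":0,"y":0,"z":0,"jaw":0.7},{"rx":0,"ry":0,"rz":0,"x":0,"y":0,"z":0,"jaw":0.7}]' 60
python3 - <<'E'
from h import *
o=get_obs();print(o['tcp_pos'],o['orientation'],o['grip_width'])
f=grab_frame("side");c=f[130:290,220:430];cv2.imwrite("pics/s1.png",cv2.resize(c,None,fx=3.7,fy=3.7,interpolation=cv2.INTER_CUBIC)[...,::-1])
print((proj("side",o['tcp_pos'])-[220,130])*3.7)
E
```

```text
clock: 2.1
tcp_pos: [0.542, -0.043, 0.0643]
orientation: [3.123, 0.337, 0.002]
contact_force: [0.2, -0.4, 0.1]
grip_width: 0.0727
gripper_force: 0.0
[ 0.54195807 -0.04304978  0.06429093] [3.12332331e+00 3.37036140e-01 1.58773938e-03] 0.07274980502841881
[[383.34671029 341.02629447]]
```

View pics/s1.png

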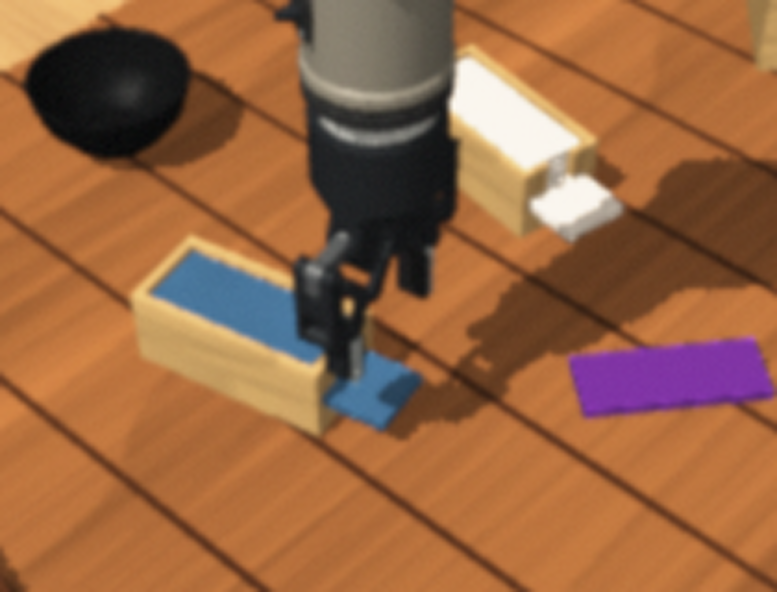

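```bash
python3 -m jog '[{"rx":0,"ry":0,"rz":0,"x":0,"y":0.03,"z":-0.3,"jaw":0.7},{"rx":0,"ry":0,"rz":0,"x":0,"y":0,"z":-0.3,"jaw":0.7},{"rx":0,"ry":0,"rz":0,"x":0,"y":0,"z":-0.16,"jaw":0.7},{"rx":0,"ry":0,"rz":0,"x":0,"y":0,"z":0,"jaw":0.7}]' 60
python3 - <<'E'
from h import *
f=grab_frame("side");c=f[190:270,270:375];cv2.imwrite("pics/s2.png",cv2.resize(c,None,fx=7,fy=7,interpolation=cv2.INTER_CUBIC)[...,::-1])
o=get_obs();print(o['tcp_pos'],o['contact_force'])
E
```

```text
clock: 2.65
tcp_pos: [0.5405, -0.0411, 0.0165]
orientation: [-3.123, -0.338, 0.004]
contact_force: [-0.3, 1.0, 0.4]
grip_width: 0.0727
gripper_force: 0.0
[ 0.54098889 -0.04111474  0.01716779] [-0.31214976  0.66741557  0.14939759]
```

View pics/s2.png

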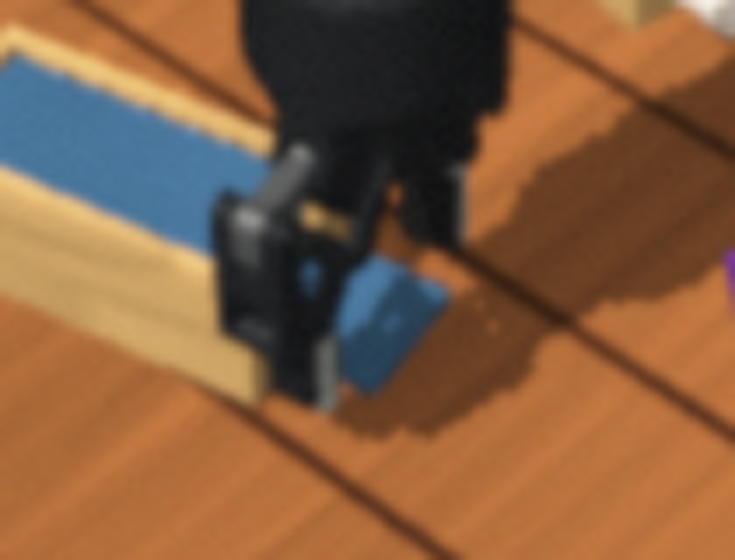

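The fingers straddle the protruding end (tile tip at (440,295), near finger at (320,390)). I'll close them now.

```bash
python3 -m jog '[{"rx":0,"ry":0,"rz":0,"x":0,"y":0,"z":0,"jaw":-1},{"rx":0,"ry":0,"rz":0,"x":0,"y":0,"z":0,"jaw":-1},{"rx":0,"ry":0,"rz":0,"x":0,"y":0,"z":0,"jaw":-1},{"rx":0,"ry":0,"rz":0,"x":0,"y":0,"z":0,"jaw":-1}]' 50
```

```text
clock: 3.2
tcp_pos: [0.5418, -0.0411, 0.0186]
orientation: [3.123, 0.337, 0.002]
contact_force: [-1.5, 1.2, 5.9]
grip_width: 0.0462
gripper_force: 52.1
```

```bash
python3 -m jog '[{"rx":0,"ry":0,"rz":0,"x":-0.1,"y":-0.021,"z":0,"jaw":-1},{"rx":0,"ry":0,"rz":0,"x":-0.1,"y":-0.021,"z":0,"jaw":-1},{"rx":0,"ry":0,"rz":0,"x":-0.1,"y":-0.021,"z":0,"jaw":-1}]'; python3 - <<'E'
from h import *
f=grab_frame("side");c=f[190:270,270:375];cv2.imwrite("pics/s3.png",cv2.resize(c,None,fx=7,fy=7,interpolation=cv2.INTER_CUBIC)[...,::-1])
E
```

```text
clock: 3.58
tcp_pos: [0.5252, -0.0446, 0.0186]
orientation: [-3.123, -0.338, -0.007]
contact_force: [5.7, 0.6, 2.3]
grip_width: 0.0467
gripper_force: 51.8
```

View pics/s3.png

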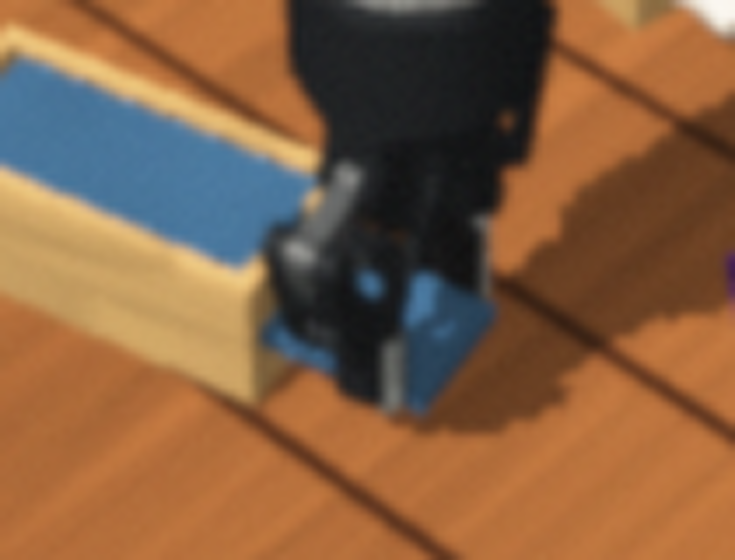

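The tile's front end moved with the fingers, to about (492,315). I'll keep pulling.

```bash
python3 -m jog '[{"rx":0,"ry":0,"rz":0,"x":-0.15,"y":-0.032,"z":0,"jaw":-1},{"rx":0,"ry":0,"rz":0,"x":-0.15,"y":-0.032,"z":0,"jaw":-1},{"rx":0,"ry":0,"rz":0,"x":-0.15,"y":-0.032,"z":0,"jaw":-1},{"rx":0,"ry":0,"rz":0,"x":-0.15,"y":-0.032,"z":0,"jaw":-1},{"rx":0,"ry":0,"rz":0,"x":-0.15,"y":-0.032,"z":0,"jaw":-1},{"rx":0,"ry":0,"rz":0,"x":-0.15,"y":-0.032,"z":0,"jaw":-1},{"rx":0,"ry":0,"rz":0,"x":-0.15,"y":-0.032,"z":0,"jaw":-1},{"rx":0,"ry":0,"rz":0,"x":-0.15,"y":-0.032,"z":0,"jaw":-1}]'; python3 -m jog '[{"rx":0,"ry":0,"rz":0,"x":-0.1,"y":-0.021,"z":0.0,"jaw":-1},{"rx":0,"ry":0,"rz":0,"x":0,"y":0,"z":0.0,"jaw":-1}]'; python3 - <<'E'
from h import *
f=grab_frame("side");c=f[180:290,250:395];cv2.imwrite("pics/s4.png",cv2.resize(c,None,fx=5,fy=5,interpolation=cv2.INTER_CUBIC)[...,::-1])
E
```

```text
clock: 4.62
tcp_pos: [0.4496, -0.0606, 0.0173]
orientation: [-3.123, -0.337, 0.003]
contact_force: [-0.5, -0.7, -0.9]
grip_width: 0.046
gripper_force: 51.4
clock: 4.88
tcp_pos: [0.4445, -0.0618, 0.0176]
orientation: [3.123, 0.337, -0.001]
contact_force: [1.1, -0.3, -0.1]
grip_width: 0.0459
gripper_force: 51.4
```

View pics/s4.png

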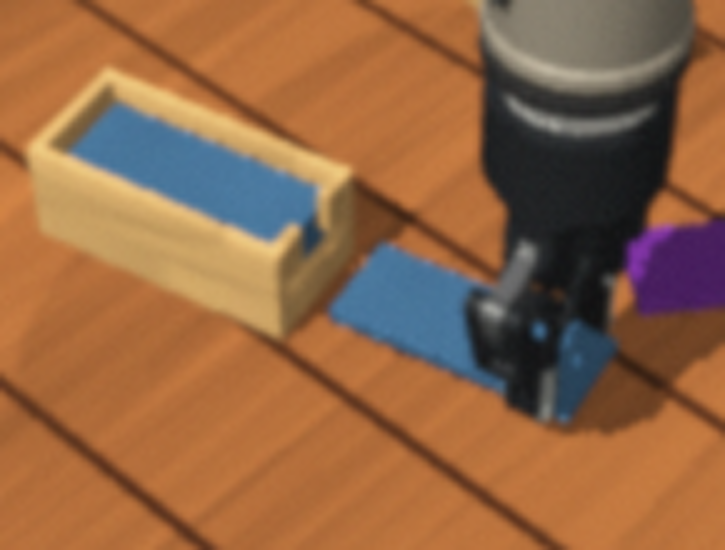

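The bottom tile is fully out in the gripper, from (360,280) to (600,370), and the stack has dropped one level with its top now below the rim. Next I'll lift and carry it.

```bash
python3 -m jog '[{"rx":0,"ry":0,"rz":0,"x":0,"y":0,"z":0.2,"jaw":-1},{"rx":0,"ry":0,"rz":0,"x":0,"y":0,"z":0.4,"jaw":-1},{"rx":0,"ry":0,"rz":0,"x":0,"y":0,"z":0.5,"jaw":-1},{"rx":0,"ry":0,"rz":0,"x":0,"y":0,"z":0.4,"jaw":-1},{"rx":0,"ry":0,"rz":0,"x":0,"y":0,"z":0.2,"jaw":-1}]'
python3 -m jog '[{"rx":0,"ry":0,"rz":-0.31,"x":0.25,"y":0.47,"z":0,"jaw":-1},{"rx":0,"ry":0,"rz":-0.31,"x":0.35,"y":0.67,"z":0,"jaw":-1},{"rx":0,"ry":0,"rz":-0.31,"x":0.35,"y":0.67,"z":0,"jaw":-1},{"rx":0,"ry":0,"rz":-0.31,"x":0.35,"y":0.67,"z":0,"jaw":-1},{"rx":0,"ry":0,"rz":-0.31,"x":0.35,"y":0.67,"z":0,"jaw":-1},{"rx":0,"ry":0,"rz":-0.31,"x":0.35,"y":0.67,"z":0,"jaw":-1},{"rx":0,"ry":0,"rz":-0.31,"x":0.35,"y":0.67,"z":0,"jaw":-1},{"rx":0,"ry":0,"rz":-0.31,"x":0.25,"y":0.47,"z":0,"jaw":-1}]'
python3 -m jog '[{"rx":0,"ry":0,"rz":0,"x":0.15,"y":0.3,"z":0,"jaw":-1},{"rx":0,"ry":0,"rz":0,"x":0.0,"y":0.0,"z":0,"jaw":-1},{"rx":0,"ry":0,"rz":0,"x":0,"y":0,"z":0,"jaw":-1}]'
```

```text
clock: 5.55
tcp_pos: [0.4463, -0.0615, 0.1216]
orientation: [3.123, 0.337, 0.004]
contact_force: [0.8, 0.3, -1.6]
grip_width: 0.0462
gripper_force: 51.5
clock: 6.55
tcp_pos: [0.6016, 0.2385, 0.1194]
orientation: [-3.122, 0.341, 0.001]
contact_force: [0.1, 0.1, -0.6]
grip_width: 0.0461
gripper_force: 51.5
clock: 6.92
tcp_pos: [0.6098, 0.2527, 0.1192]
orientation: [3.121, -0.342, -0.002]
contact_force: [0.5, -0.6, -1.2]
grip_width: 0.0466
gripper_force: 51.5
```

```bash
python3 -m jog '[{"rx":0,"ry":0,"rz":-0.05,"x":0.06,"y":0.14,"z":-0.3,"jaw":-1},{"rx":0,"ry":0,"rz":0,"x":0,"y":0,"z":-0.4,"jaw":-1},{"rx":0,"ry":0,"rz":0,"x":0,"y":0,"z":-0.4,"jaw":-1},{"rx":0,"ry":0,"rz":0,"x":0,"y":0,"z":-0.15,"jaw":-1},{"rx":0,"ry":0,"rz":0,"x":0,"y":0,"z":0,"jaw":-1},{"rx":0,"ry":0,"rz":0,"x":0,"y":0,"z":0,"jaw":-1}]'; python3 - <<'E'
from h import *
o=get_obs();print(o['tcp_pos'],o['orientation'])
f=grab_frame("side");c=f[220:350,110:280]
g=grab_frame("top");d=g[120:230,165:309]
cv2.imwrite("pics/s5.png",np.hstack([cv2.resize(c,(400,306),interpolation=2),cv2.resize(d,(400,306),interpolation=2)])[...,::-1])
z=o['tcp_pos'][2]+.0054+.004
for n,i in(("side",f),("top",g)):
    for b in blobs(blue(i),30): print(n,b.mean(0).round(),rect(n,b,z), cast(n,[b[b[:,0].argmin()],b[b[:,0].argmax()],b[b[:,1].argmin()],b[b[:,1].argmax()]],z).round(4).tolist())
E
```

```text
clock: 7.68
tcp_pos: [0.6146, 0.2627, 0.0455]
orientation: [-3.121, 0.355, -0.002]
contact_force: [0.2, -0.1, -0.7]
grip_width: 0.0461
gripper_force: 51.4
[0.61457886 0.26270872 0.04554236] [-3.12062330e+00  3.55121340e-01 -1.92344205e-03]
side [187. 286.] (array([629.7, 260.9], dtype=float32), [44.9, 68.9], -14.8) [[0.6484, 0.2768, 0.0549], [0.5923, 0.2475, 0.0549], [0.6574, 0.237, 0.0549], [0.6027, 0.2895, 0.0549]]
side [290. 215.] (array([620.9, -14.8], dtype=float32), [33.6, 114.4], 13.1) [[0.6739, 0.0096, 0.0549], [0.5648, -0.0265, 0.0549], [0.6794, -0.0172, 0.0549], [0.5751, -0.0086, 0.0549]]
top [336. 182.] (array([626.5, -22.4], dtype=float32), [47.3, 119.1], 12.6) [[0.6779, 0.0103, 0.0549], [0.5779, -0.0549, 0.0549], [0.6884, -0.0268, 0.0549], [0.5675, -0.0267, 0.0549]]
top [215. 158.] (array([677.8, 247.2], dtype=float32), [48.0, 73.1], -12.5) [[0.691, 0.2688, 0.0549], [0.7058, 0.2166, 0.0549], [0.7177, 0.2624, 0.0549], [0.6374, 0.2338, 0.0549]]
```

View pics/s5.png

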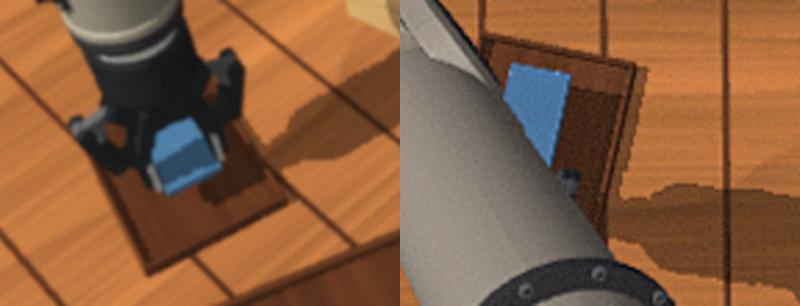

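The tile is held level, lined up with the tray and about 2 mm off its centre. I'll lower it now.

```bash
python3 -m jog '[{"rx":0,"ry":0,"rz":0.03,"x":0.02,"y":-0.02,"z":-0.2,"jaw":-1},{"rx":0,"ry":0,"rz":0,"x":0,"y":0,"z":-0.2,"jaw":-1},{"rx":0,"ry":0,"rz":0,"x":0,"y":0,"z":-0.15,"jaw":-1},{"rx":0,"ry":0,"rz":0,"x":0,"y":0,"z":-0.05,"jaw":-1},{"rx":0,"ry":0,"rz":0,"x":0,"y":0,"z":0,"jaw":-1},{"rx":0,"ry":0,"rz":0,"x":0,"y":0,"z":0,"jaw":-1}]'; python3 -m jog '[{"rx":0,"ry":0,"rz":0,"x":0,"y":0,"z":-0.02,"jaw":-1},{"rx":0,"ry":0,"rz":0,"x":0,"y":0,"z":0,"jaw":-1}]';python3 -m jog '[{"rx":0,"ry":0,"rz":0,"x":0,"y":0,"z":-0.02,"jaw":-1},{"rx":0,"ry":0,"rz":0,"x":0,"y":0,"z":0,"jaw":-1}]'
```

```text
clock: 8.52
tcp_pos: [0.6154, 0.2614, 0.0091]
orientation: [-3.122, 0.347, -0.001]
contact_force: [-0.5, 0.1, -0.8]
grip_width: 0.0463
gripper_force: 51.5
clock: 8.78
tcp_pos: [0.6152, 0.2613, 0.0077]
orientation: [-3.122, 0.347, -0.0]
contact_force: [0.1, 0.4, -1.0]
grip_width: 0.0462
gripper_force: 51.5
clock: 9.02
tcp_pos: [0.615, 0.2612, 0.0062]
orientation: [3.122, -0.347, -0.0]
contact_force: [1.2, -0.8, -0.5]
grip_width: 0.0464
gripper_force: 51.5
```

```bash
for i in 1; do python3 -m jog '[{"rx":0,"ry":0,"rz":0,"x":0,"y":0,"z":-0.02,"jaw":-1},{"rx":0,"ry":0,"rz":0,"x":0,"y":0,"z":0,"jaw":-1}]'; done; python3 -m jog '[{"rx":0,"ry":0,"rz":0,"x":0,"y":0,"z":-0.015,"jaw":-1},{"rx":0,"ry":0,"rz":0,"x":0,"y":0,"z":0,"jaw":-1}]'
```

```text
clock: 9.28
tcp_pos: [0.615, 0.2612, 0.005]
orientation: [3.122, -0.347, -0.0]
contact_force: [-0.7, 0.5, -1.2]
grip_width: 0.0463
gripper_force: 51.5
clock: 9.52
tcp_pos: [0.6151, 0.2612, 0.0041]
orientation: [3.122, -0.347, -0.0]
contact_force: [0.2, -0.1, -0.6]
grip_width: 0.0459
gripper_force: 51.5
```

```bash
python3 -m jog '[{"rx":0,"ry":0,"rz":0,"x":0,"y":0,"z":-0.015,"jaw":-1},{"rx":0,"ry":0,"rz":0,"x":0,"y":0,"z":0,"jaw":-1}]'; python3 -m jog '[{"rx":0,"ry":0,"rz":0,"x":0,"y":0,"z":-0.01,"jaw":-1},{"rx":0,"ry":0,"rz":0,"x":0,"y":0,"z":0,"jaw":-1}]'
```

```text
clock: 9.78
tcp_pos: [0.6152, 0.2613, 0.0036]
orientation: [-3.122, 0.347, -0.0]
contact_force: [-1.7, -0.7, 4.0]
grip_width: 0.0464
gripper_force: 51.9
clock: 10.02
tcp_pos: [0.6152, 0.2613, 0.0036]
orientation: [3.122, -0.347, 0.0]
contact_force: [-3.4, -1.4, 7.7]
grip_width: 0.0463
gripper_force: 52.4
```

It touched down at the predicted height. I'll open partly and retreat straight up.

```bash
python3 -m jog '[{"rx":0,"ry":0,"rz":0,"x":0,"y":0,"z":0,"jaw":0.25},{"rx":0,"ry":0,"rz":0,"x":0,"y":0,"z":0,"jaw":0.45},{"rx":0,"ry":0,"rz":0,"x":0,"y":0,"z":0,"jaw":0.45},{"rx":0,"ry":0,"rz":0,"x":0,"y":0,"z":0,"jaw":0.45}]'; python3 -m jog '[{"rx":0,"ry":0,"rz":0,"x":0,"y":0,"z":0.2,"jaw":0.45},{"rx":0,"ry":0,"rz":0,"x":0,"y":0,"z":0.5,"jaw":0.45},{"rx":0,"ry":0,"rz":0,"x":0,"y":0,"z":0.8,"jaw":0.45},{"rx":0,"ry":0,"rz":0,"x":0,"y":0,"z":0.8,"jaw":0.45},{"rx":0,"ry":0,"rz":0,"x":-0.6,"y":-0.6,"z":0.2,"jaw":0.45},{"rx":0,"ry":0,"rz":0,"x":-0.6,"y":-0.8,"z":0,"jaw":0.45},{"rx":0,"ry":0,"rz":0,"x":-0.3,"y":-0.8,"z":0,"jaw":0.45},{"rx":0,"ry":0,"rz":0,"x":0,"y":-0.8,"z":0,"jaw":0.45}]'; python3 - <<'E'
from h import *
g=grab_frame("top"); f=grab_frame("side")
for n,i in(("side",f),("top",g)):
    for b in blobs(blue(i),30): print(n,b.mean(0).round(),[rect(n,b,z) for z in(.013,.044)])
cv2.imwrite("pics/s6.png",np.hstack([g[100:300,150:400],f[150:350,130:380]])[...,::-1])
E
```

```text
clock: 10.52
tcp_pos: [0.6151, 0.2612, 0.0026]
orientation: [3.122, -0.347, -0.0]
contact_force: [0.1, -0.8, -0.0]
grip_width: 0.0618
gripper_force: 0.0
clock: 11.52
tcp_pos: [0.5238, 0.0801, 0.1538]
orientation: [-3.123, 0.345, -0.001]
contact_force: [0.7, 0.3, 0.5]
grip_width: 0.0617
gripper_force: 0.0
side [186. 289.] [(array([655.4, 255. ], dtype=float32), [46.1, 119.1], -12.0), (array([631.3, 263.1], dtype=float32), [44.2, 114.2], -12.0)]
side [294. 216.] [(array([643. , -45.1], dtype=float32), [35.1, 99.5], 12.8), (array([619.3, -24.7], dtype=float32), [33.6, 95.4], 12.8)]
top [336. 182.] [(array([635.3, -23.5], dtype=float32), [48.7, 123.1], 12.2), (array([628.7, -22.7], dtype=float32), [47.5, 120.1], 12.2)]
top [214. 175.] [(array([656.4, 250.7], dtype=float32), [47.8, 118.9], -12.0), (array([649.3, 244.8], dtype=float32), [46.6, 115.9], -12.0)]
```

View pics/s6.png

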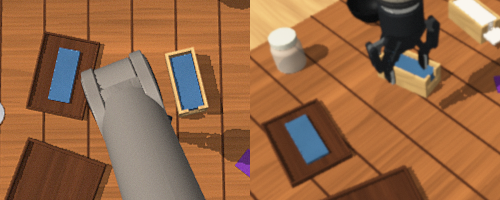

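The tile lies flat and lengthwise in the small tray, about 2 mm and 1° off the middle. The stack is still inside its dispenser and the gripper is clear.

```bash
python3 -m jog '[{"rx":0,"ry":0,"rz":0,"x":0,"y":0,"z":0.2,"jaw":0.45},{"rx":0,"ry":0,"rz":0,"x":0,"y":0,"z":0,"jaw":0.45},{"rx":0,"ry":0,"rz":0,"x":0,"y":0,"z":0,"jaw":0.45}]'; python3 -c "
from bench import r
print(r.hand_in())"
```

```text
clock: 12.0
tcp_pos: [0.5253, 0.0827, 0.1651]
orientation: [-3.122, 0.343, -0.001]
contact_force: [0.4, 0.0, -0.8]
grip_width: 0.0622
gripper_force: 0.0
the job is handed in; nothing more can be done
None
```

I pulled the bottom blue tile out and set it down flat and lengthwise in the smaller tray, about 2 mm and 1° off centre by camera; the other blue tiles dropped by one and stayed stacked, and I handed the job in at 12 s (no verdict was returned).

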